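Weigh out a casting charge on the spring scale

ROBOT

A 7-joint arm with a two-finger parallel gripper is mounted at the origin on the work surface. World frame = base frame: x ahead of the robot, y to its left, z up, the work surface at z = 0. Lengths are in m, angles in degrees, forces in N, time in s.
With the tool pointing down it reaches from about 0.4 to 0.85 m from the base axis. Payload 10.4 kg.
Tool frame: the origin (TCP) lies at the very end of the fingers, on their centre line; the grasp point (between the pads) lies 19 mm behind it; z points along the fingers, y is the line along which they close (so a half turn about z gives the same grasp; the last joint's range is limited). The gripper opens to 85 mm and grips with 20 to 120 N. Pads are 22 mm wide; open, the fingers measure 114 mm over their backs; the gripper's body (76 mm by 85 mm) begins 54 mm behind the grasp point. The pads swing forward as they close: fully open they stand 13 mm farther back than shut.
Start: joints at [-66.612, 19.034, -3.707, 83.658, 1.238, 77.344, -5.071], TCP at [0.261, 0.568, 0.231] pointing down, gripper open.
Joint ranges: [-148.97, 148.97], [-28.65, 121.19], [-84.17, 76.75], [9.2, 138.47], [-72.65, 252.65], [3.7, 117.97], [-149.18, 149.18]. Speed limits (degrees/s): [127.2, 127.2, 159.86, 159.86, 180, 180, 180].

INTERFACE

Orientations are given as a 3x3 rotation matrix whose columns are the frame's x, y, z axes.
In Python, from plant import manip, eyes, workorder gives the robot as it stands.
- The arm moves only by the tool jog_arm, never from a script. Its arguments are lists of equal length, an entry for each row: "dr": the turn, a rotation vector about the tool's x, y, z in degrees, a list of three; "translation": the shift along the tool's x, y, z in m, a list of three; "grip": the opening, from -1 (shut) to 1 (fully open). In form: {"dr": [[rx, ry, rz], ...], "translation": [[x, y, z], ...], "grip": [grip, ...]}. A call has exactly 5 rows; each row is the pose to reach, as a shift and turn from the pose commanded when the call began, along the tool's axes at that moment; what a row does not reach only later rows make up. A row lasts 1/10 s, in which the tool goes at most 50 mm and 8.59 degrees, less where a joint would pass 70% of its speed; a pose out of reach is approached as far as the arm can. A call with a gripper value outside its range is refused whole. The fingers move at their own pace and stop on an object; "squeeze" is the grip in N (left out, the last holds). Time passes only in rows, so rows that repeat a pose let the fingers close, or fill a call up. It gives the time, the measured TCP pose, the force, the opening and the grip force at its end, in the units of the state.
- manip.sense(): the state, without advancing time (a new reading comes with each control period).
- eyes.capture(name): name is "scene" or "top" or "wrist"; returns the picture (384x512x3 uint8, red, green, blue); there is no depth.
- eyes.get_calibration(name): a dict with "fov_y" (degrees; the focal length in pixels is half the picture's height over the tangent of half this angle, whatever the lens; pixels are square), "cx", "cy" (the principal point, pixels), "dist_coeffs" ([k1, k2, p1, p2, k3] as OpenCV has them; the pictures are not rectified), "rvec" (rotation vector, rad) and "tvec" (3), from world to camera coordinates, as OpenCV has them. Camera axes: x right, y down, z forward; pixel columns grow to the right and rows downward; lengths in m; the calibration is good to about 2 mm. A picture is of the moment at which its call begins: read the wrist's pose just before it. get_calibration takes no time and is no camera call; for the wrist camera it gives the pose at the moment of the call.
- workorder.sign_off(): hands the job in; it is judged then, once.
The state is a dict: "t": time; "joints": joint angles; "joint_vel": joint speeds; "joint_efforts": joint torques, N m; "tcp_pos": TCP position; "orientation": TCP orientation; "contact_force": force on the tool from outside, world axes, zero at the start; "torque": the same for the moment, N m; "grip_width": opening from 0.0 (shut) to 1.0 (fully open); "grip_force": force on a finger pad.
Only numpy, scipy, OpenCV 4.12 (cv2) and the standard library are available. Lean on these libraries where they do the work, as an engineer would, in place of code of your own. Each camera call takes 0.05 s, during which the arm holds its last target. There are 200 camera calls.

TASK

Make up the alloy charge on the spring scale: add bars to the pan or take them off until its pointer comes to rest between the two prongs of the target fork. Bars go into the pan lying crosswise, their ends towards its two side walls, and are set down gently, never dropped; at the end every bar lies flat on its broad face and any that is not needed is in the rack or on the black mat. Do not disturb the plaster model, articulator, jar or tray.

Things in the scene. Friction and masses are not known exactly. Their poses are not given: they have to be found in the camera images.
- scale: fixed spring scale, white base 280 x 110 x 26 mm, on either side of the bench, turned up to 0.3 rad. Origin: on the bench under the pan's centre; x is the pan's long direction, towards the end with the pointer and grey column (14 mm square, top 129 mm above the bench, at x 137, y 34 mm).
- pan (a joint): how far the pan has sunk (m): 0 empty and fully up, 0.05 the lower stop. A linear damped spring, zero when empty: it sinks about 8.0 mm per 190 g (233 N/m) and rests about 1 s after a change. The slide is vertical; the pan does not tilt.
- pan_floor (a point): centre of the pan's floor, moving with it; 85 mm above the bench at joint 0; axes as the scale's. Steel trough, 216 mm long (x), both ends open without a lip, 78 mm between 3 mm side walls (+y, -y) that rise 50 mm. Bars lie crosswise, length along y, with 6 mm at each end: fingers fit only at their long sides (x). Two or three bars fit side by side.
- pointer (a point): middle of the pointer blade (14 x 12 x 3 mm, dark steel) at the far end of the pan, 146 mm along x from pan_floor and 2.5 mm below it; it moves with the pan.
- index: fixed dark steel target fork on the scale's column, its height differing from start to start. Origin: middle of its mouth, in line with the pointer's path. Prong inner faces 6.5 mm above and below the origin; the 3 mm blade is to rest between them. It always asks for more than the narrow bar alone, and some choice of the three bars always meets it.
- rack: fixed white rack, base 100 x 180 x 6 mm, turned up to 0.4 rad. Origin: centre of its underside. Three pockets along y, centred at y = -56, 0 and 56 mm, floor 6 mm above the bench, the middle one empty. Walls between them 6 mm thick, 44 mm long in x, tops 40 mm above the bench, 50 mm apart; pockets are open at both x ends.
- mat: fixed black rubber mat, 260 x 200 x 3 mm, in the middle of the bench, where bars can be put down to take them again another way. Origin: centre of its underside; x along its 260 mm side; top 3 mm above the bench.
- bar_narrow: plain steel-grey cast alloy bar, 66 x 22 mm in plan and 16 mm thick, about 190 g (the true mass may differ by 2 per cent). Origin: centre of its underside; x along its 66 mm length, y across its width, z up. At the start it lies flat and crosswise somewhere in the pan.
- bar_mid: plain steel-grey cast alloy bar, 66 x 44 mm in plan and 16 mm thick, about 380 g (the true mass may differ by 2 per cent). Origin: centre of its underside; x along its 66 mm length, y across its width, z up. At the start it lies flat in one of the rack's outer pockets, length along the rack's x, its ends standing out, free to grip; no room for fingers at its long sides.
- bar_thick: plain steel-grey cast alloy bar, 66 x 44 mm in plan and 32 mm thick, about 760 g (the true mass may differ by 2 per cent). Origin: centre of its underside; x along its 66 mm length, y across its width, z up. At the start it lies flat in one of the rack's outer pockets, length along the rack's x, its ends standing out, free to grip; no room for fingers at its long sides.
- model: loose plaster dental model with an arch of teeth, 66 x 60 x 41 mm, standing somewhere on the far part of the mat. Origin: centre of its underside. Not to be disturbed.
- articulator: loose aluminium dental articulator, about 100 x 85 x 120 mm, beyond the mat. Origin: centre of its underside. Not to be disturbed.
- jar: loose white jar with a white lid, 56 mm diameter, 75 mm tall, between the robot and the mat. Origin: centre of its underside. Not to be disturbed.
- tray: loose white open tray, 150 x 140 x 35 mm, with a plaster block in it, at the left of the bench. Origin: centre of its underside. Not to be disturbed.
Things that resemble listed ones, but are neither listed nor needed, are in the scene too. What is shaped like the bar_mid but red is not meant. Leave any yellow look-alike of the rack alone.

How it is judged:
By the outcome, as a careful person would: the job done as asked, in the order asked, and still so for the second after the job is handed in, with the robot touching nothing.
It also fails if it takes over 70 s, if anything falls off the work surface, if the arm or the gripper's body presses on something with over 40 N, if the wrist force passes 120 N, or if a joint passes its speed limit or range.

## Working session

There is one attempt and no reset: what is moved stays moved. The work goes in short steps, Python scripts to look and compute and a tool call to move; the robot and the scene stay as the last step left them, time stands still between calls to the robot, and variables do not carry over. Pictures are saved under pics/ and viewed, at most 10 in all, crops included, and the job is handed in when it is done.

Besides the shell and the picture viewer there is one more tool, called in YAML: its name, and indented under it one key for each argument. jog_arm: Moves the arm, as the interface text tells. Its arguments: {"type":"object","properties":{"dr":{"type":"array"},"translation":{"type":"array"},"grip":{"type":"array"},"squeeze":{"type":"number"}},"required":["dr","translation","grip"]}

```bash
mkdir -p pics; ls; python3 - <<'E'
from plant import manip, eyes, workorder
import cv2
print(manip.sense())
for n in ("scene","top"):
    im=eyes.capture(n); cv2.imwrite(f"pics/{n}0.png",cv2.resize(im[:,:,::-1],None,fx=1.5,fy=1.5,interpolation=cv2.INTER_CUBIC))
    print(n,eyes.get_calibration(n))
print(eyes.get_calibration("wrist"))
E
```

```text
pics
{'t': 0.0, 'joints': array([-66.61148778,  19.07312211,  -3.70706062,  83.70631753,
         1.23826653,  77.34166512,  -5.07040176]), 'joint_vel': array([-0.09178402, -0.01672109,  0.01963622,  0.05711067,  0.00272611,
       -0.04019254,  0.04149413]), 'joint_efforts': array([ 7.51771531e-04, -6.25458670e+01,  4.95142175e-02, -3.91594040e+01,
        1.62075937e-02,  1.00887546e-02,  4.90549689e-05]), 'tcp_pos': array([0.26085594, 0.56755443, 0.23050082]), 'orientation': array([[-9.08641348e-01,  4.17577092e-01, -5.22231747e-04],
       [ 4.17577411e-01,  9.08640395e-01, -1.31804358e-03],
       [-7.58639443e-05, -1.41570108e-03, -9.99998995e-01]]), 'contact_force': array([ 0.7586871 , -0.09964936,  0.7475026 ]), 'torque': array([-0.00960806,  0.00557509, -0.00975121]), 'grip_force': 0.0, 'grip_width': 0.998521515349779}
scene {'fov_y': 45.770178615723836, 'cx': 251.3898612993355, 'cy': 190.28654997634894, 'dist_coeffs': array([-0.10016335,  0.        ,  0.        ,  0.        ,  0.        ]), 'rvec': array([ 1.09164034,  2.53420635, -0.837233  ]), 'tvec': array([ 0.3725596 , -0.28212243,  1.70508555])}
top {'fov_y': 50.568147013604204, 'cx': 256.75553380288255, 'cy': 195.05038072325354, 'dist_coeffs': array([0.02637748, 0.        , 0.        , 0.        , 0.        ]), 'rvec': array([ 2.22153567, -2.18133217,  0.06253482]), 'tvec': array([0.01146523, 0.55522563, 1.3416507 ])}
{'fov_y': 63.56355433552486, 'cx': 258.0923398673913, 'cy': 185.63130663256987, 'dist_coeffs': array([0.01247651, 0.        , 0.        , 0.        , 0.        ]), 'rvec': array([-2.44995739, -1.57211033, -0.20880834]), 'tvec': array([-0.62384758, -0.0334202 ,  0.37959685])}
```

View pics/scene0.png

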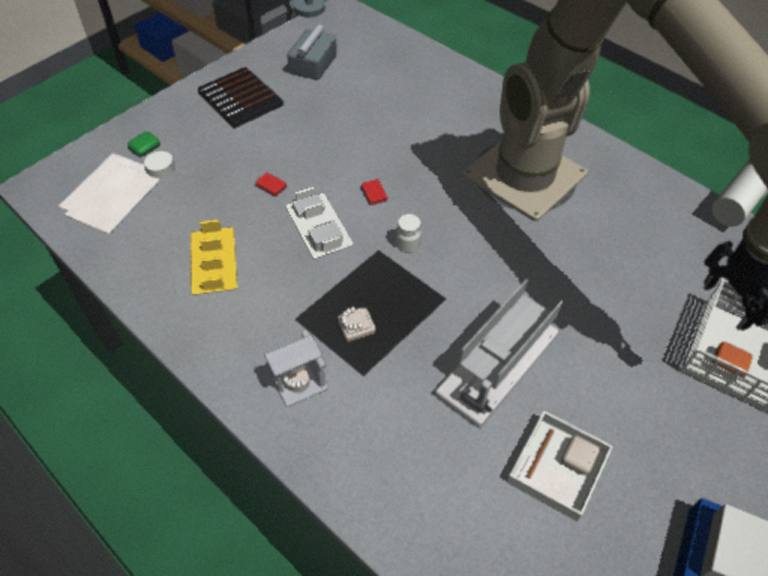

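View pics/top0.png

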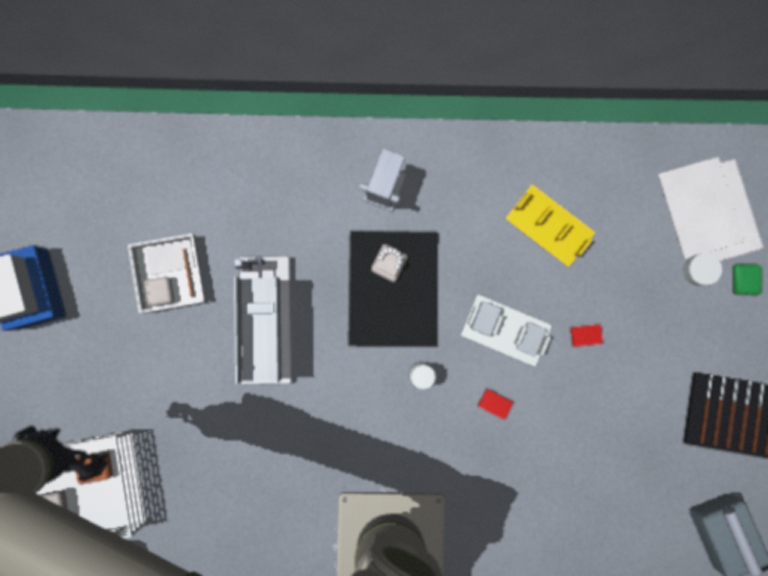

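Scale at the left (top view 265,320). The rack candidates are white (508,330) and yellow (550,225): the white one with two grey bars fits, the yellow is the look-alike. Red blocks (587,335 and 495,403) are not the bar_mid.

```bash
cat > h.py <<'E'
import numpy as np, cv2
from scipy.spatial.transform import Rotation as R
from plant import manip, eyes, workorder
def K(c): 
    f=192/np.tan(np.radians(c["fov_y"]/2)); return np.array([[f,0,c["cx"]],[0,f,c["cy"]],[0,0,1.]])
def ray(c,uv,z):
    p=cv2.undistortPoints(np.array(uv,float).reshape(-1,1,2),K(c),np.array(c["dist_coeffs"])).reshape(-1,2)
    Rm,_=cv2.Rodrigues(np.array(c["rvec"],float)); o=-Rm.T@c["tvec"]
    d=np.c_[p,np.ones(len(p))]@Rm
    return o+d*((z-o[2])/d[:,2])[:,None]
def proj(c,P): return cv2.projectPoints(np.array(P,float).reshape(-1,3),c["rvec"],c["tvec"],K(c),np.array(c["dist_coeffs"]))[0].reshape(-1,2)
def down(a): # tool pointing down, closing axis (y) at angle a deg in world
    y=np.array([np.cos(np.radians(a)),np.sin(np.radians(a)),0]);z=np.array([0,0,-1.]);return np.c_[np.cross(y,z),y,z]
def move(pos,a,src=None):
    s=manip.sense(); R0=s["orientation"]; D=R.from_matrix(R0.T@down(a)).as_rotvec(degrees=True)
    if abs(D[2])>90: D=R.from_matrix(R0.T@down(a+180)).as_rotvec(degrees=True)
    print("t",round(s["t"],2),"tcp",s["tcp_pos"].round(4),"yaw",np.degrees(np.arctan2(R0[1,1],R0[0,1])).round(2),"dr",D.round(2),"tr",(R0.T@(np.array(pos)-s["tcp_pos"])).round(4))
E
python3 - <<'E'
from h import *
c=eyes.get_calibration("top")
q=lambda l,z:print(ray(c,np.array(l)/1.5,z).round(3).tolist())
q([[480,295],[462,333],[538,365],[551,327]],.006)
q([[487,318],[533,338]],.03)
q([[236,262],[292,258],[292,382],[236,382]],.026)
q([[252,272],[277,272],[277,382],[252,382]],.08)
q([[350,232],[437,232],[437,346],[349,346]],.003)
q([[388,262]],.04);q([[423,376]],.075)
E
```

```text
[[0.554, -0.191, 0.006], [0.468, -0.151, 0.006], [0.4, -0.321, 0.006], [0.485, -0.35, 0.006]]
[[0.502, -0.203, 0.03], [0.461, -0.304, 0.03]]
[[0.616, 0.351, 0.026], [0.627, 0.228, 0.026], [0.355, 0.221, 0.026], [0.354, 0.343, 0.026]]
[[0.59, 0.304, 0.08], [0.591, 0.251, 0.08], [0.36, 0.245, 0.08], [0.36, 0.297, 0.08]]
[[0.69, 0.103, 0.003], [0.694, -0.093, 0.003], [0.438, -0.096, 0.003], [0.435, 0.1, 0.003]]
[[0.621, 0.017, 0.04]]
[[0.377, -0.061, 0.075]]
```

```bash
python3 - <<'E'
from h import *
c=eyes.get_calibration("wrist");s=manip.sense()
Rm,_=cv2.Rodrigues(c["rvec"]);o=-Rm.T@c["tvec"];R0=s["orientation"]
print("cam in tool",R0.T@(o-s["tcp_pos"]),"\naxes(cols)",(R0.T@Rm.T).round(3))
move([.40,.28,.33],90)
E
```

```text
cam in tool [ 0.06774671 -0.00084399 -0.14418435] 
axes(cols) [[ 0.001 -0.965 -0.262]
 [ 1.     0.001  0.001]
 [-0.001 -0.262  0.965]]
t 0.1 tcp [0.2609 0.5676 0.2306] yaw 65.32 dr [-7.000e-02 -1.000e-02 -2.468e+01] tr [-0.2465 -0.2033 -0.0992]
```

jog_arm:
  dr:
    - [0, 0, -5]
    - [0, 0, -10]
    - [0, 0, -15]
    - [0, 0, -20]
    - [0, 0, -24.7]
  translation:
    - [-0.02, -0.02, -0.03]
    - [-0.05, -0.04, -0.06]
    - [-0.09, -0.07, -0.099]
    - [-0.13, -0.1, -0.099]
    - [-0.16, -0.13, -0.099]
  grip: [1, 1, 1, 1, 1]

```text
t: 0.6
tcp_pos: [0.3519, 0.3848, 0.3313]
orientation: [[-1.0, -0.004, 0.001], [-0.004, 1.0, 0.002], [-0.001, 0.002, -1.0]]
contact_force: [0.9, -0.5, -0.5]
grip_width: 0.996
grip_force: 0.0
```

```bash
python3 - <<'E'
from h import *
move([.40,.28,.33],90)
E
```

```text
t 0.6 tcp [0.3519 0.3848 0.3313] yaw 90.22 dr [0.09 0.07 0.22] tr [-0.0477 -0.105   0.0012]
```

jog_arm:
  dr:
    - [0, 0, 0]
    - [0, 0, 0]
    - [0, 0, 0]
    - [0, 0, 0]
    - [0, 0, 0]
  translation:
    - [-0.015, -0.03, 0]
    - [-0.03, -0.065, 0]
    - [-0.048, -0.105, 0]
    - [-0.048, -0.105, 0]
    - [-0.048, -0.105, 0]
  grip: [1, 1, 1, 1, 1]

```text
t: 1.1
tcp_pos: [0.3991, 0.2805, 0.3302]
orientation: [[-1.0, 0.002, -0.0], [0.002, 1.0, 0.0], [0.0, 0.0, -1.0]]
contact_force: [0.6, 0.2, 0.2]
grip_width: 0.995
grip_force: 0.0
```

```bash
python3 - <<'E'
from h import *
import json
c=eyes.get_calibration("wrist"); im=eyes.capture("wrist")
json.dump({k:np.array(v).tolist() for k,v in c.items()},open("w1.json","w"))
cv2.imwrite("w1.png",im[:,:,::-1])
cv2.imwrite("pics/w1.png",cv2.resize(im[:,:,::-1],None,fx=1.56,fy=1.56,interpolation=cv2.INTER_CUBIC))
move([.40,.28,.33],90)
E
```

```text
t 1.15 tcp [0.3985 0.2816 0.3301] yaw 90.03 dr [ 0.01 -0.02  0.03] tr [-0.0015 -0.0016  0.0001]
```

View pics/w1.png

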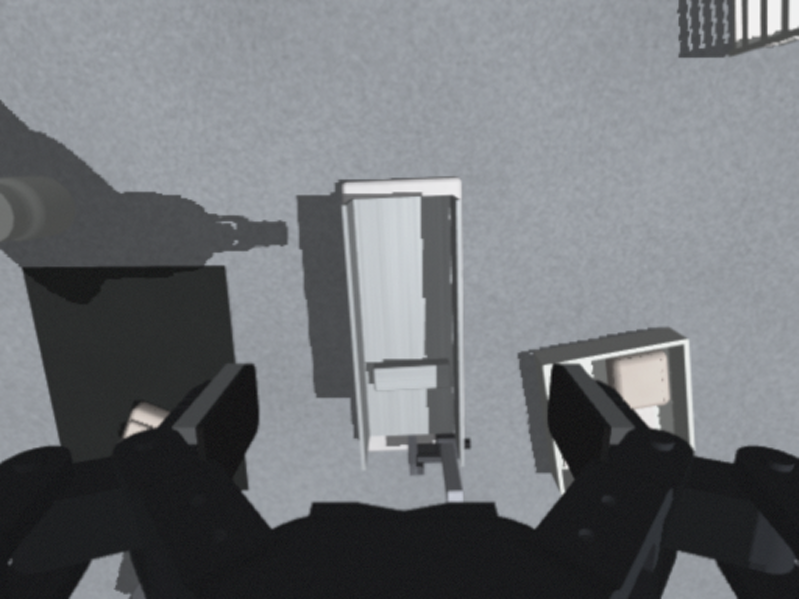

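```bash
python3 - <<'E'
import cv2,numpy as np
im=cv2.imread("w1.png")
a=cv2.resize(im[112:312,213:303],None,fx=3,fy=3,interpolation=cv2.INTER_CUBIC)
b=cv2.resize(im[268:328,252:304],None,fx=10,fy=10,interpolation=cv2.INTER_CUBIC)
b=cv2.convertScaleAbs(b,alpha=1.3,beta=20)
cv2.imwrite("pics/w1c.png",np.hstack([a,b]))
E
```

```text
(no output)
```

View pics/w1c.png

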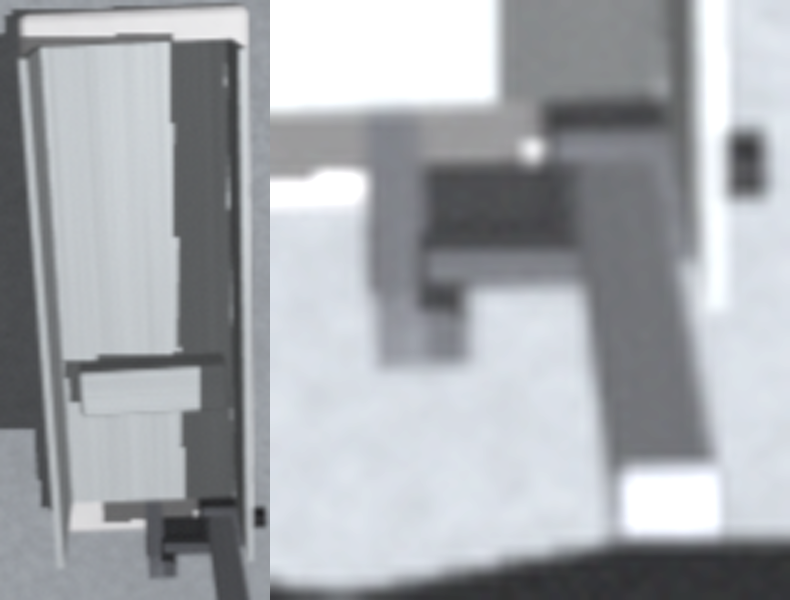

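```bash
cat >> h.py <<'E'
import json
from scipy.optimize import least_squares
def load(f): return {k:np.array(v) if isinstance(v,list) else v for k,v in json.load(open(f)).items()}
def T(p,L): # p: x,y,yaw rad ; local points
    L=np.array(L,float).reshape(-1,3);c,s=np.cos(p[2]),np.sin(p[2])
    return np.c_[p[0]+c*L[:,0]-s*L[:,1],p[1]+s*L[:,0]+c*L[:,1],L[:,2]]
E
python3 - <<'E'
from h import *
c=load("w1.json")
L=[[-.108,-.042,.127],[.108,-.042,.127],[.108,.042,.127],[-.108,.042,.127],[.137,.034,.129]]
uv=np.array([[219.7,131.3],[231.3,301],[297.7,298],[295.7,128],[292.2,318]])
# sink free too
def f(p): 
    M=np.array(L); M[:4,2]-=p[3]-.008
    return (proj(c,T(p,M))-uv).ravel()
r=least_squares(f,[.47,.28,0,.008]);p=r.x;print(p,np.degrees(p[2]),r.fun.reshape(-1,2).round(1))
cen=T(p,[[0,0,0]])
pr=lambda L:(proj(c,T(p,L))).round(1).tolist()
print("blade",pr([[x,y,.0745] for x in(.139,.153) for y in(-.006,.006)]))
for k in (16,24,32,40,48):
    z=.0825-k/1000
    print(k,"up",pr([[.139,0,z+.0065],[.153,0,z+.0065]]),"lo",pr([[.139,0,z-.0065],[.153,0,z-.0065]]),"mid y6/20",pr([[.146,.006,z],[.146,.02,z]]))
# narrow bar top corners from left panel
b=np.array([[79,371],[200,367],[200,407],[83,415]])/3+[213,112]
P=ray(c,b,.127-p[3]-.05+.008+.016-.0); P=ray(c,b,.085-p[3]+.016)
print(P.round(4)); R_=np.array([[np.cos(p[2]),np.sin(p[2])],[-np.sin(p[2]),np.cos(p[2])]])
print(((P[:,:2]-cen[0,:2])@R_.T).round(4))
E
```

```text
[0.46879244 0.28463754 0.04183901 0.00687298] 2.39719853195645 [[-0.1 -0.2]
 [ 0.8 -0.2]
 [-0.2  0.4]
 [-0.  -0.2]
 [-0.5  0.4]]
blade [[260.7, 295.6], [268.9, 295.3], [261.1, 303.8], [269.2, 303.5]]
16 up [[264.8, 294.8], [265.1, 303.0]] lo [[264.6, 289.7], [264.9, 297.7]] mid y6/20 [[268.8, 296.1], [278.1, 295.8]]
24 up [[264.7, 291.6], [265.0, 299.7]] lo [[264.5, 286.6], [264.8, 294.5]] mid y6/20 [[268.6, 292.9], [277.8, 292.6]]
32 up [[264.5, 288.5], [264.9, 296.5]] lo [[264.4, 283.7], [264.7, 291.5]] mid y6/20 [[268.5, 289.9], [277.5, 289.5]]
40 up [[264.4, 285.5], [264.8, 293.4]] lo [[264.3, 280.8], [264.6, 288.5]] mid y6/20 [[268.3, 286.9], [277.1, 286.6]]
48 up [[264.3, 282.6], [264.7, 290.4]] lo [[264.2, 278.1], [264.5, 285.7]] mid y6/20 [[268.1, 284.0], [276.8, 283.7]]
[[0.5032 0.2557 0.0941]
 [0.5014 0.3093 0.0941]
 [0.5208 0.3096 0.0941]
 [0.5246 0.2571 0.0941]]
[[ 0.0332 -0.0304]
 [ 0.0336  0.0232]
 [ 0.053   0.0228]
 [ 0.0546 -0.0298]]
```

jog_arm:
  dr:
    - [0, 0, 0]
    - [0, 0, 0]
    - [0, 0, 0]
    - [0, 0, 0]
    - [0, 0, 0]
  translation:
    - [-0.04, 0, 0.01]
    - [-0.09, 0, 0.03]
    - [-0.14, 0, 0.05]
    - [-0.19, 0, 0.07]
    - [-0.23, 0, 0.08]
  grip: [1, 1, 1, 1, 1]

```text
t: 1.65
tcp_pos: [0.6268, 0.2833, 0.2488]
orientation: [[-1.0, -0.004, -0.002], [-0.004, 1.0, 0.0], [0.002, 0.0, -1.0]]
contact_force: [-0.3, 1.0, 0.4]
grip_width: 1.0
grip_force: 0.0
```

```bash
python3 - <<'E'
from h import *
eyes.capture("wrist")
c=eyes.get_calibration("wrist"); im=eyes.capture("wrist")
json.dump({k:np.array(v).tolist() for k,v in c.items()},open("w2.json","w"))
cv2.imwrite("w2.png",im[:,:,::-1])
p=[.46879,.28464,.04184]
print(manip.sense()["tcp_pos"],u:=proj(c,T(p,[[.137,.034,.129],[.146,0,.0745],[.146,0,.05]])))
x,y=(u[1]-[35,30]).astype(int); x=max(x,0);y=max(y,0)
cv2.imwrite("pics/w2c.png",cv2.resize(im[y:y+60,x:x+80,::-1],None,fx=10,fy=10,interpolation=cv2.INTER_CUBIC));print(x,y)
E
```

```text
[0.62841368 0.28046926 0.24252638] [[311.66523004 152.83080931]
 [269.31969998 154.74308239]
 [268.66946397 151.15228193]]
234 124
```

View pics/w2c.png

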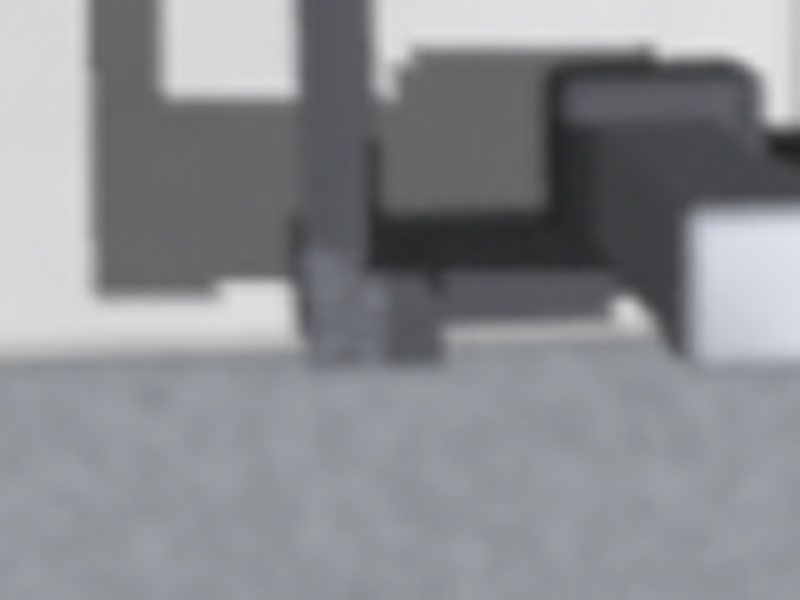

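```bash
python3 - <<'E'
from h import *
c1,c2=load("w1.json"),load("w2.json"); p=[.46879,.28464,.04184]
for n,v1,v2,y in (("blade far",304.5,160.5,0),("blade near",297,149.2,0),("far top",296.5,156,.012),("near top",292.8,151,.012),("near bottom",284.5,145.2,.012)):
    f=lambda q:[proj(c1,T(p,[q[0],y,q[1]]))[0,1]-v1,proj(c2,T(p,[q[0],y,q[1]]))[0,1]-v2]
    print(n,least_squares(f,[.146,.05]).x.round(4))
    print(proj(c1,T(p,[.143,.012,.06]))[0],proj(c2,T(p,[.143,.012,.06]))[0])
E
```

```text
blade far [0.1511 0.0792]
[272.54743277 291.65641166] [280.20631621 149.27185522]
blade near [0.14   0.0769]
[272.54743277 291.65641166] [280.20631621 149.27185522]
far top [0.1498 0.0624]
[272.54743277 291.65641166] [280.20631621 149.27185522]
near top [0.1448 0.0603]
[272.54743277 291.65641166] [280.20631621 149.27185522]
near bottom [0.1407 0.0444]
[272.54743277 291.65641166] [280.20631621 149.27185522]
```

```bash
python3 - <<'E'
from h import *
p=[.46879,.28464,.04184]
P=T(p,[.0437,.0026,.2])[0];print(P, manip.sense()["joints"].round(1))
move(P,2.4)
E
```

```text
[0.512343  0.2890656 0.2      ] [-36.2  27.4  12.4  71.7  -5.6  82.   65.6]
t 1.75 tcp [0.6284 0.2805 0.2425] yaw 89.94 dr [-6.600e-01 -7.000e-02  8.754e+01] tr [0.1157 0.0088 0.0434]
```

jog_arm:
  dr:
    - [0, 0, 8]
    - [0, 0, 16]
    - [0, 0, 24]
    - [0, 0, 32]
    - [0, 0, 40]
  translation:
    - [0.02, 0.002, 0]
    - [0.04, 0.004, 0]
    - [0.065, 0.006, 0]
    - [0.09, 0.008, 0]
    - [0.115, 0.009, 0]
  grip: [1, 1, 1, 1, 1]

```text
t: 2.25
tcp_pos: [0.509, 0.2921, 0.2507]
orientation: [[-0.764, 0.645, -0.001], [0.645, 0.764, 0.001], [0.001, 0.0, -1.0]]
contact_force: [0.4, 0.6, 0.8]
grip_width: 1.0
grip_force: 0.0
```

jog_arm:
  dr:
    - [0, 0, 8]
    - [0, 0, 16]
    - [0, 0, 24]
    - [0, 0, 32]
    - [0, 0, 40]
  translation:
    - [0, 0, 0]
    - [0, 0, 0]
    - [0, 0, 0]
    - [0, 0, 0]
    - [0, 0, 0]
  grip: [0.3, 0.3, 0.3, 0.3, 0.3]

```text
t: 2.75
tcp_pos: [0.51, 0.292, 0.2509]
orientation: [[-0.171, 0.985, -0.001], [0.985, 0.171, 0.001], [0.001, -0.0, -1.0]]
contact_force: [-0.3, -0.2, 0.3]
grip_width: 0.651
grip_force: 0.0
```

```bash
python3 - <<'E'
from h import *
p=[.46879,.28464,.04184]
P=T(p,[.0437,.0026,.2])[0]
print(manip.sense()["grip_width"]);move(P,2.4)
E
```

```text
0.6510415059104669
t 2.75 tcp [0.51   0.292  0.2509] yaw 9.85 dr [-0.03 -0.03  7.45] tr [-0.0033  0.0018  0.0509]
```

jog_arm:
  dr:
    - [0, 0, 7.5]
    - [0, 0, 7.5]
    - [0, 0, 7.5]
    - [0, 0, 7.5]
    - [0, 0, 7.5]
  translation:
    - [-0.003, 0.002, 0.02]
    - [-0.003, 0.002, 0.06]
    - [-0.003, 0.002, 0.1]
    - [-0.003, 0.002, 0.12]
    - [-0.003, 0.002, 0.125]
  grip: [0.2, 0.2, 0.2, 0.2, 0.2]

```text
t: 3.25
tcp_pos: [0.5113, 0.2885, 0.1232]
orientation: [[-0.047, 0.999, -0.004], [0.999, 0.046, -0.002], [-0.002, -0.004, -1.0]]
contact_force: [0.9, 0.2, 0.1]
grip_width: 0.601
grip_force: 0.0
```

```bash
python3 - <<'E'
from h import *
p=[.46879,.28464,.04184]
eyes.capture("wrist");c=eyes.get_calibration("wrist"); im=eyes.capture("wrist")
cv2.imwrite("pics/w3.png",im[:,:,::-1])
P=T(p,[.0437,.0026,.082])[0]
print(manip.sense()["grip_width"]);move(P,2.4)
E
```

```text
0.5954839804668111
t 3.35 tcp [0.513  0.2886 0.1258] yaw 2.62 dr [-0.05  0.01  0.22] tr [ 0.0005 -0.0006  0.0438]
```

View pics/w3.png

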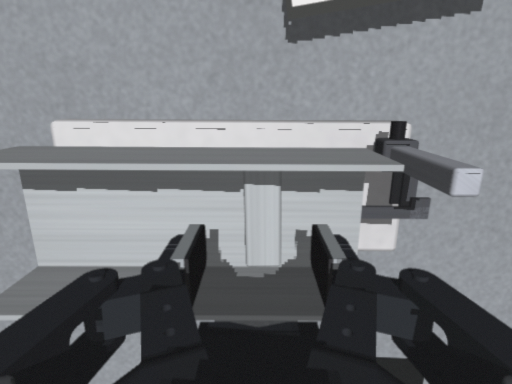

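The narrow bar (263,220) stands centred between the fingers (205, 312); descend and grip.

jog_arm:
  dr:
    - [0, 0, 0]
    - [0, 0, 0]
    - [0, 0, 0]
    - [0, 0, 0]
    - [0, 0, 0]
  translation:
    - [0.001, 0, 0.015]
    - [0.001, 0, 0.03]
    - [0.001, 0, 0.038]
    - [0.001, 0, 0.043]
    - [0.001, 0, 0.044]
  grip: [0.2, 0.2, 0.2, 0.2, 0.2]

```text
t: 3.85
tcp_pos: [0.5135, 0.2884, 0.0813]
orientation: [[-0.044, 0.999, -0.001], [0.999, 0.044, -0.001], [-0.0, -0.001, -1.0]]
contact_force: [-0.0, 0.5, 0.1]
grip_width: 0.603
grip_force: 0.0
```

jog_arm:
  dr:
    - [0, 0, 0]
    - [0, 0, 0]
    - [0, 0, 0]
    - [0, 0, 0]
    - [0, 0, 0]
  translation:
    - [0, 0, 0]
    - [0, 0, 0]
    - [0, 0, 0]
    - [0, 0, 0]
    - [0, 0, 0]
  grip: [-1, -1, -1, -1, -1]
  squeeze: 40

```text
t: 4.35
tcp_pos: [0.514, 0.2887, 0.0823]
orientation: [[-0.044, 0.999, 0.001], [0.999, 0.044, 0.001], [0.0, 0.001, -1.0]]
contact_force: [1.6, -0.0, -0.3]
grip_width: 0.24
grip_force: 42.1
```

jog_arm:
  dr:
    - [0, 0, 0]
    - [0, 0, 0]
    - [0, 0, 0]
    - [0, 0, 0]
    - [0, 0, 0]
  translation:
    - [0, 0, -0.01]
    - [0, 0, -0.035]
    - [0, 0, -0.07]
    - [0, 0, -0.1]
    - [0, 0, -0.12]
  grip: [-1, -1, -1, -1, -1]

```text
t: 4.85
tcp_pos: [0.5141, 0.2887, 0.2049]
orientation: [[-0.044, 0.999, 0.002], [0.999, 0.044, 0.001], [0.001, 0.002, -1.0]]
contact_force: [0.4, 0.4, -2.4]
grip_width: 0.247
grip_force: 42.0
```

jog_arm:
  dr:
    - [0, 0, 0]
    - [0, 0, 0]
    - [0, 0, 0]
    - [0, 0, 0]
    - [0, 0, 0]
  translation:
    - [-0.03, 0, 0]
    - [-0.08, 0, 0]
    - [-0.13, -0.005, 0]
    - [-0.18, -0.01, 0.03]
    - [-0.22, -0.013, 0.07]
  grip: [-1, -1, -1, -1, -1]

```text
t: 5.35
tcp_pos: [0.5114, 0.077, 0.1437]
orientation: [[-0.042, 0.999, 0.004], [0.999, 0.042, 0.002], [0.002, 0.004, -1.0]]
contact_force: [0.4, 0.9, -1.8]
grip_width: 0.245
grip_force: 41.9
```

```bash
python3 - <<'E'
from h import *
print(manip.sense()["grip_width"],manip.sense()["grip_force"]);move([.50,.055,.012],0)
E
```

```text
0.24477021166391288 41.93844974040985
t 5.35 tcp [0.5114 0.077  0.1437] yaw 2.43 dr [ 0.21 -0.1   2.43] tr [-0.0217 -0.0128  0.1316]
```

jog_arm:
  dr:
    - [0, 0, 0]
    - [0, 0, 0]
    - [0, 0, 0]
    - [0, 0, 0]
    - [0, 0, 0]
  translation:
    - [-0.015, -0.01, 0.03]
    - [-0.015, -0.01, 0.06]
    - [-0.015, -0.01, 0.09]
    - [-0.015, -0.01, 0.105]
    - [-0.015, -0.01, 0.113]
  grip: [-1, -1, -1, -1, -1]

```text
t: 5.85
tcp_pos: [0.5005, 0.0636, 0.0283]
orientation: [[-0.044, 0.999, -0.002], [0.999, 0.044, -0.001], [-0.0, -0.002, -1.0]]
contact_force: [-0.0, 0.3, -1.7]
grip_width: 0.245
grip_force: 41.9
```

jog_arm:
  dr:
    - [0, 0, 0]
    - [0, 0, 0]
    - [0, 0, 0]
    - [0, 0, 0]
    - [0, 0, 0]
  translation:
    - [0, 0, 0.003]
    - [0, 0, 0.006]
    - [0, 0, 0.009]
    - [0, 0, 0.011]
    - [0, 0, 0.011]
  grip: [-1, -1, -1, -1, -1]

```text
t: 6.35
tcp_pos: [0.5015, 0.0639, 0.0184]
orientation: [[-0.044, 0.999, 0.0], [0.999, 0.044, 0.0], [0.0, 0.0, -1.0]]
contact_force: [-0.3, 0.3, -2.6]
grip_width: 0.244
grip_force: 41.9
```

jog_arm:
  dr:
    - [0, 0, 0]
    - [0, 0, 0]
    - [0, 0, 0]
    - [0, 0, 0]
    - [0, 0, 0]
  translation:
    - [-0.008, 0, 0.003]
    - [-0.008, 0, 0.005]
    - [-0.008, 0, 0.007]
    - [-0.008, 0, 0.008]
    - [-0.008, 0, 0.008]
  grip: [-1, -1, -1, -1, -1]

```text
t: 6.85
tcp_pos: [0.5017, 0.056, 0.0101]
orientation: [[-0.044, 0.999, -0.0], [0.999, 0.044, 0.0], [0.0, -0.0, -1.0]]
contact_force: [-0.1, 0.7, -1.0]
grip_width: 0.239
grip_force: 41.9
```

jog_arm:
  dr:
    - [0, 0, 0]
    - [0, 0, 0]
    - [0, 0, 0]
    - [0, 0, 0]
    - [0, 0, 0]
  translation:
    - [0, 0, 0.001]
    - [0, 0, 0.002]
    - [0, 0, 0.003]
    - [0, 0, 0.003]
    - [0, 0, 0.003]
  grip: [-1, -1, -1, -1, -1]

```text
t: 7.35
tcp_pos: [0.5019, 0.056, 0.0087]
orientation: [[-0.044, 0.999, -0.0], [0.999, 0.044, 0.001], [0.001, -0.0, -1.0]]
contact_force: [-9.3, -0.6, 22.3]
grip_width: 0.244
grip_force: 44.7
```

jog_arm:
  dr:
    - [0, 0, 0]
    - [0, 0, 0]
    - [0, 0, 0]
    - [0, 0, 0]
    - [0, 0, 0]
  translation:
    - [0, 0, -0.002]
    - [0, 0, -0.002]
    - [0, 0, -0.003]
    - [0, 0, -0.02]
    - [0, 0, -0.06]
  grip: [0, 0, 0, 0, 0]

```text
t: 7.85
tcp_pos: [0.4996, 0.0555, 0.0654]
orientation: [[-0.044, 0.999, -0.005], [0.999, 0.044, -0.002], [-0.002, -0.005, -1.0]]
contact_force: [-0.0, 0.8, -0.0]
grip_width: 0.501
grip_force: 0.0
```

jog_arm:
  dr:
    - [0, 0, 5]
    - [0, 0, 10]
    - [0, 0, 15]
    - [0, 0, 20]
    - [0, 0, 25]
  translation:
    - [0, 0, -0.05]
    - [-0.03, -0.01, -0.09]
    - [-0.07, -0.02, -0.13]
    - [-0.11, -0.03, -0.17]
    - [-0.16, -0.03, -0.2]
  grip: [1, 1, 1, 1, 1]

```text
t: 8.35
tcp_pos: [0.4784, -0.0865, 0.2562]
orientation: [[0.385, 0.923, 0.002], [0.923, -0.385, 0.001], [0.002, 0.001, -1.0]]
contact_force: [2.5, -0.1, -0.2]
grip_width: 0.998
grip_force: 0.0
```

```bash
python3 - <<'E'
from h import *
print(manip.sense()["grip_width"]);move([.47,-.19,.28],-23)
E
```

```text
0.9983588872993234
t 8.35 tcp [ 0.4784 -0.0865  0.2562] yaw -22.62 dr [ 0.06 -0.12  0.38] tr [-0.0987  0.0321 -0.024 ]
```

jog_arm:
  dr:
    - [0, 0, 0]
    - [0, 0, 0]
    - [0, 0, 0]
    - [0, 0, 0]
    - [0, 0, 0]
  translation:
    - [-0.04, 0.01, -0.01]
    - [-0.07, 0.02, -0.02]
    - [-0.085, 0.03, -0.02]
    - [-0.085, 0.03, -0.02]
    - [-0.085, 0.03, -0.02]
  grip: [1, 1, 1, 1, 1]

```text
t: 8.85
tcp_pos: [0.474, -0.1753, 0.2737]
orientation: [[0.383, 0.924, -0.001], [0.924, -0.383, 0.0], [-0.0, -0.001, -1.0]]
contact_force: [-0.1, 0.5, -0.5]
grip_width: 0.999
grip_force: 0.0
```

```bash
python3 - <<'E'
from h import *
c=eyes.get_calibration("wrist"); im=eyes.capture("wrist")
json.dump({k:np.array(v).tolist() for k,v in c.items()},open("w4.json","w"))
cv2.imwrite("w4.png",im[:,:,::-1])
u=proj(c,[[.554,-.191,.006],[.468,-.151,.006],[.4,-.321,.006],[.485,-.35,.006]]);print(u.round(0).tolist())
a,b=np.maximum(u.min(0)-20,0).astype(int),(u.max(0)+20).astype(int)
cr=im[a[1]:b[1],a[0]:b[0],::-1]; f=min(800/cr.shape[1],600/cr.shape[0]);print(a,f,manip.sense()["tcp_pos"])
cv2.imwrite("pics/w4c.png",cv2.resize(cr,None,fx=f,fy=f,interpolation=cv2.INTER_CUBIC))
E
```

```text
[[320.0, 140.0], [248.0, 137.0], [251.0, 262.0], [312.0, 259.0]]
[228 117] 3.6363636363636362 [ 0.47406661 -0.17468454  0.27370598]
```

View pics/w4c.png

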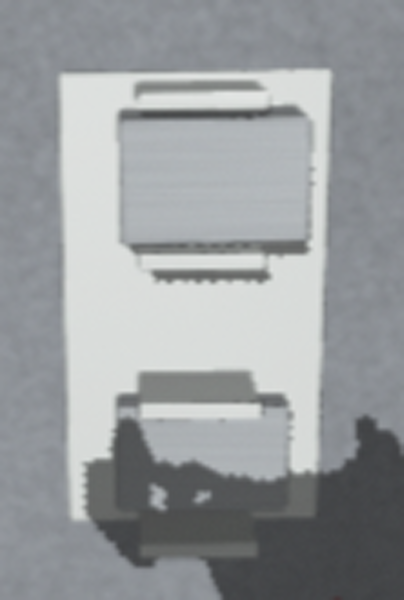

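```bash
python3 - <<'E'
from h import *
c=load("w4.json")
g=lambda l:np.array(l)/3.6364+[228,117]
base=ray(c,g([[60,72],[330,70],[318,518],[70,520]]),.006)
e1=base[1]-base[0];e2=base[2]-base[3];print("base",base.mean(0),np.linalg.norm(e1),np.degrees(np.arctan2(e1[1],e1[0])),np.degrees(np.arctan2(e2[1],e2[0])))
s=base[0]-base[3];s2=base[1]-base[2];print(np.linalg.norm(s),np.degrees(np.arctan2(s[1],s[0]))-90,np.degrees(np.arctan2(s2[1],s2[0]))-90)
for z in(.022,.038):
  for b in ([[120,115],[310,118],[308,243],[122,240]],[[118,405],[290,405],[288,512],[118,512]]):
    B=ray(c,g(b),z);e=B[1]-B[0];print(z,B.mean(0).round(4),"len",np.linalg.norm(e).round(4),np.linalg.norm(B[2]-B[3]).round(4),"ang",np.degrees(np.arctan2(e[1],e[0])).round(1),"wid",np.linalg.norm(B[0]-B[3]).round(4))
E
```

```text
base [ 0.47616703 -0.25087152  0.006     ] 0.09794974357689344 -22.042106658611676 -21.88912155205728
0.18018899803654537 -21.81812694926333 -21.07718589819416
0.022 [ 0.5012 -0.2038  0.022 ] len 0.067 0.0676 ang -23.4 wid 0.0456
0.022 [ 0.458  -0.3039  0.022 ] len 0.065 0.066 ang -22.4 wid 0.0447
0.038 [ 0.5011 -0.2002  0.038 ] len 0.0643 0.0648 ang -23.4 wid 0.0437
0.038 [ 0.4596 -0.2962  0.038 ] len 0.0624 0.0633 ang -22.4 wid 0.0429
```

The +y pocket's bar (crop 215,178) has its top at 38 mm height and 66×44 mm, so it is bar_thick. The other (203,458), shaded, fits 22 mm and is bar_mid. The fork mouth is about 50 mm high, which is thick alone.

```bash
python3 - <<'E'
from h import *
move([.501,-.2005,.09],-22.4)
E
```

```text
t 8.9 tcp [ 0.4741 -0.1747  0.2737] yaw -22.43 dr [-0.05 -0.   -0.03] tr [-0.0136  0.0349  0.1837]
```

jog_arm:
  dr:
    - [0, 0, 0]
    - [0, 0, 0]
    - [0, 0, 0]
    - [0, 0, 0]
    - [0, 0, 0]
  translation:
    - [-0.006, 0.015, 0.03]
    - [-0.0136, 0.035, 0.08]
    - [-0.0136, 0.035, 0.13]
    - [-0.0136, 0.035, 0.17]
    - [-0.0136, 0.035, 0.184]
  grip: [1, 1, 1, 1, 1]

```text
t: 9.4
tcp_pos: [0.4987, -0.1995, 0.0857]
orientation: [[0.381, 0.925, -0.007], [0.925, -0.381, 0.001], [-0.001, -0.007, -1.0]]
contact_force: [-1.4, 0.7, -0.6]
grip_width: 1.001
grip_force: 0.0
```

```bash
python3 - <<'E'
from h import *
eyes.capture("wrist");move([.501,-.2005,.004],-22.4)
im=eyes.capture("wrist");cv2.imwrite("pics/w5.png",im[:,:,::-1])
E
```

```text
t 9.45 tcp [ 0.4991 -0.1997  0.0861] yaw -22.39 dr [-0.37  0.08  0.01] tr [0.0001 0.0026 0.0821]
```

View pics/w5.png

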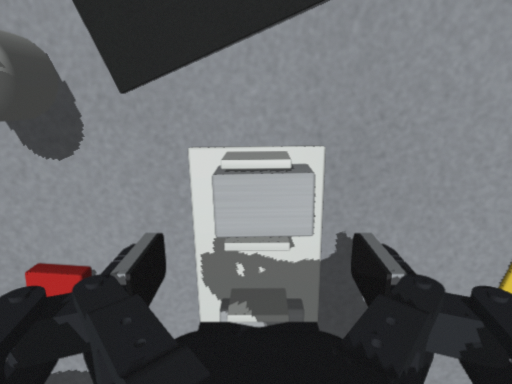

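jog_arm:
  dr:
    - [0, 0, 0]
    - [0, 0, 0]
    - [0, 0, 0]
    - [0, 0, 0]
    - [0, 0, 0]
  translation:
    - [0, 0.001, 0.02]
    - [0, 0.001, 0.045]
    - [0, 0.001, 0.065]
    - [0, 0.001, 0.078]
    - [0, 0.001, 0.084]
  grip: [1, 1, 1, 1, 1]

```text
t: 10.0
tcp_pos: [0.5032, -0.2017, 0.0068]
orientation: [[0.382, 0.924, 0.001], [0.924, -0.382, 0.0], [0.001, 0.001, -1.0]]
contact_force: [0.3, 0.1, 0.5]
grip_width: 0.999
grip_force: 0.0
```

jog_arm:
  dr:
    - [0, 0, 0]
    - [0, 0, 0]
    - [0, 0, 0]
    - [0, 0, 0]
    - [0, 0, 0]
  translation:
    - [0, 0, 0]
    - [0, 0, 0]
    - [0, 0, 0]
    - [0, 0, 0]
    - [0, 0, 0]
  grip: [-1, -1, -1, -1, -1]
  squeeze: 80

```text
t: 10.5
tcp_pos: [0.5027, -0.202, 0.0076]
orientation: [[0.382, 0.924, 0.001], [0.924, -0.382, 0.001], [0.001, 0.001, -1.0]]
contact_force: [-3.0, 1.6, 6.5]
grip_width: 0.757
grip_force: 89.4
```

jog_arm:
  dr:
    - [0, 0, 0]
    - [0, 0, 0]
    - [0, 0, 0]
    - [0, 0, 0]
    - [0, 0, 0]
  translation:
    - [0, 0, -0.01]
    - [0, 0, -0.03]
    - [0, 0, -0.055]
    - [0, 0, -0.08]
    - [0, 0, -0.1]
  grip: [-1, -1, -1, -1, -1]

```text
t: 11.0
tcp_pos: [0.502, -0.2023, 0.1081]
orientation: [[0.383, 0.924, 0.001], [0.924, -0.383, 0.0], [0.0, 0.001, -1.0]]
contact_force: [-0.2, -0.1, -6.0]
grip_width: 0.755
grip_force: 92.0
```

jog_arm:
  dr:
    - [0, 0, 0]
    - [0, 0, 0]
    - [0, 0, 0]
    - [0, 0, 0]
    - [0, 0, 0]
  translation:
    - [0.02, -0.009, 0]
    - [0.055, -0.024, 0]
    - [0.09, -0.04, 0]
    - [0.12, -0.053, 0.01]
    - [0.139, -0.061, 0.025]
  grip: [-1, -1, -1, -1, -1]

```text
t: 11.5
tcp_pos: [0.4993, -0.0473, 0.0821]
orientation: [[0.38, 0.925, 0.002], [0.925, -0.38, 0.002], [0.002, 0.001, -1.0]]
contact_force: [0.7, -0.1, -7.8]
grip_width: 0.752
grip_force: 91.9
```

jog_arm:
  dr:
    - [0, 0, 0]
    - [0, 0, 0]
    - [0, 0, 0]
    - [0, 0, 0]
    - [0, 0, 0]
  translation:
    - [0, 0, 0.02]
    - [0, 0, 0.04]
    - [0, 0, 0.055]
    - [0, 0, 0.062]
    - [0, 0, 0.065]
  grip: [-1, -1, -1, -1, -1]

```text
t: 12.0
tcp_pos: [0.4987, -0.0506, 0.0159]
orientation: [[0.383, 0.924, -0.001], [0.924, -0.383, -0.0], [-0.0, -0.0, -1.0]]
contact_force: [-0.6, -0.6, -7.8]
grip_width: 0.756
grip_force: 91.6
```

```bash
python3 - <<'E'
from h import *
eyes.capture("top");print(manip.sense()["grip_width"]);move([.50,-.05,.0055],-22.4)
E
```

```text
0.7602328725614745
t 12.05 tcp [ 0.4989 -0.0505  0.0159] yaw -22.51 dr [-0.01  0.02 -0.11] tr [0.0009 0.0009 0.0104]
```

Lower to contact, then release and lift.

jog_arm:
  dr:
    - [0, 0, 0]
    - [0, 0, 0]
    - [0, 0, 0]
    - [0, 0, 0]
    - [0, 0, 0]
  translation:
    - [0, 0, 0.004]
    - [0, 0, 0.007]
    - [0, 0, 0.009]
    - [0, 0, 0.0105]
    - [0, 0, 0.0115]
  grip: [-1, -1, -1, -1, -1]

```text
t: 12.55
tcp_pos: [0.499, -0.0503, 0.0046]
orientation: [[0.382, 0.924, 0.0], [0.924, -0.382, 0.0], [0.0, 0.0, -1.0]]
contact_force: [-5.4, 0.4, 11.5]
grip_width: 0.755
grip_force: 94.2
```

jog_arm:
  dr:
    - [0, 0, 0]
    - [0, 0, 0]
    - [0, 0, 0]
    - [0, 0, 0]
    - [0, 0, 0]
  translation:
    - [0, 0, 0]
    - [0, 0, 0]
    - [0, 0, -0.02]
    - [0, 0, -0.06]
    - [0, 0, -0.1]
  grip: [1, 1, 1, 1, 1]

```text
t: 13.05
tcp_pos: [0.4989, -0.0506, 0.106]
orientation: [[0.383, 0.924, -0.0], [0.924, -0.383, -0.001], [-0.001, 0.0, -1.0]]
contact_force: [1.1, 1.2, -0.4]
grip_width: 1.001
grip_force: 0.0
```

jog_arm:
  dr:
    - [0, 0, -8]
    - [0, 0, -16]
    - [0, 0, -24]
    - [0, 0, -32]
    - [0, 0, -40]
  translation:
    - [0, 0, 0]
    - [0, 0, 0]
    - [0, 0, 0]
    - [0, 0, 0]
    - [0, 0, 0]
  grip: [1, 1, 1, 1, 1]

```text
t: 13.55
tcp_pos: [0.4994, -0.0503, 0.1052]
orientation: [[-0.306, 0.952, 0.001], [0.952, 0.306, 0.0], [-0.0, 0.001, -1.0]]
contact_force: [-0.2, 0.7, 0.1]
grip_width: 0.997
grip_force: 0.0
```

jog_arm:
  dr:
    - [0, 0, -8]
    - [0, 0, -16]
    - [0, 0, -24]
    - [0, 0, -32]
    - [0, 0, -40]
  translation:
    - [0, 0, 0]
    - [0, 0, 0]
    - [0, 0, 0]
    - [0, 0, 0]
    - [0, 0, 0]
  grip: [0.6, 0.6, 0.6, 0.6, 0.6]

```text
t: 14.05
tcp_pos: [0.4994, -0.0504, 0.1052]
orientation: [[-0.846, 0.532, 0.001], [0.532, 0.846, 0.0], [-0.001, 0.001, -1.0]]
contact_force: [-0.6, -0.2, -1.1]
grip_width: 0.8
grip_force: 0.0
```

```bash
python3 - <<'E'
from h import *
eyes.capture("top");print(manip.sense()["grip_width"]);move([.499,-.0503,.012],67.5)
E
```

```text
0.7987325571586261
t 14.1 tcp [ 0.4994 -0.0504  0.1052] yaw 58.33 dr [ 0.05  0.06 -9.17] tr [ 0.0005 -0.0002  0.0932]
```

jog_arm:
  dr:
    - [0, 0, -8]
    - [0, 0, -9.2]
    - [0, 0, -9.2]
    - [0, 0, -9.2]
    - [0, 0, -9.2]
  translation:
    - [0, 0, 0.01]
    - [0, 0, 0.035]
    - [0, 0, 0.065]
    - [0, 0, 0.088]
    - [0, 0, 0.0985]
  grip: [0.6, 0.6, 0.6, 0.6, 0.6]

```text
t: 14.6
tcp_pos: [0.4982, -0.0504, 0.0047]
orientation: [[-0.918, 0.398, -0.002], [0.398, 0.918, -0.0], [0.001, -0.001, -1.0]]
contact_force: [-0.7, -0.3, -0.0]
grip_width: 0.798
grip_force: 0.0
```

jog_arm:
  dr:
    - [0, 0, 0]
    - [0, 0, 0]
    - [0, 0, 0]
    - [0, 0, 0]
    - [0, 0, 0]
  translation:
    - [0, 0, 0]
    - [0, 0, 0]
    - [0, 0, 0]
    - [0, 0, 0]
    - [0, 0, 0]
  grip: [0.6, -1, -1, -1, -1]
  squeeze: 80

```text
t: 15.1
tcp_pos: [0.5002, -0.05, 0.0078]
orientation: [[-0.918, 0.395, 0.003], [0.395, 0.918, 0.001], [-0.002, 0.002, -1.0]]
contact_force: [-1.9, 0.6, 7.4]
grip_width: 0.501
grip_force: 81.7
```

jog_arm:
  dr:
    - [0, 0, 0]
    - [0, 0, 0]
    - [0, 0, 0]
    - [0, 0, 0]
    - [0, 0, 0]
  translation:
    - [0, 0, -0.015]
    - [0, 0, -0.05]
    - [0, 0, -0.095]
    - [0, 0, -0.14]
    - [0, 0, -0.185]
  grip: [-1, -1, -1, -1, -1]

```text
t: 15.6
tcp_pos: [0.498, -0.0505, 0.1931]
orientation: [[-0.918, 0.396, -0.0], [0.396, 0.918, 0.0], [0.0, 0.0, -1.0]]
contact_force: [1.3, 0.7, -7.1]
grip_width: 0.5
grip_force: 83.7
```

jog_arm:
  dr:
    - [0, 0, 5]
    - [0, 0, 11]
    - [0, 0, 18]
    - [0, 0, 25]
    - [0, 0, 32]
  translation:
    - [0.01, 0.018, 0]
    - [0.026, 0.048, 0]
    - [0.044, 0.082, 0]
    - [0.062, 0.115, 0]
    - [0.08, 0.148, 0]
  grip: [-1, -1, -1, -1, -1]

```text
t: 16.1
tcp_pos: [0.4831, 0.1184, 0.1914]
orientation: [[-0.565, 0.825, -0.0], [0.825, 0.565, 0.0], [0.0, 0.0, -1.0]]
contact_force: [1.1, -0.5, -7.5]
grip_width: 0.5
grip_force: 84.1
```

```bash
python3 - <<'E'
from h import *
s=manip.sense();print(s["grip_width"],s["grip_force"]);move([.4688,.2846,.19],2.4)
E
```

```text
0.49950247428205147 84.10640716552734
t 16.1 tcp [0.4831 0.1184 0.1914] yaw 34.38 dr [-0.000e+00 -2.000e-02  3.198e+01] tr [0.1452 0.0821 0.0014]
```

jog_arm:
  dr:
    - [0, 0, 7]
    - [0, 0, 14]
    - [0, 0, 21]
    - [0, 0, 27]
    - [0, 0, 32]
  translation:
    - [0.035, 0.02, 0]
    - [0.072, 0.04, 0]
    - [0.105, 0.059, 0]
    - [0.13, 0.073, 0]
    - [0.145, 0.082, 0]
  grip: [-1, -1, -1, -1, -1]

```text
t: 16.6
tcp_pos: [0.4673, 0.2857, 0.191]
orientation: [[-0.046, 0.999, -0.001], [0.999, 0.046, 0.0], [0.0, -0.001, -1.0]]
contact_force: [0.0, -0.7, -8.2]
grip_width: 0.498
grip_force: 84.1
```

```bash
python3 - <<'E'
from h import *
eyes.capture("wrist");c=eyes.get_calibration("wrist");im=eyes.capture("wrist")
s=manip.sense();print(s["grip_width"],s["contact_force"]);move([.4688,.2846,.15],2.4)
json.dump({k:np.array(v).tolist() for k,v in c.items()},open("w6.json","w"))
cv2.imwrite("pics/w6.png",cv2.resize(im[:,:,::-1],None,fx=1.56,fy=1.56,interpolation=cv2.INTER_CUBIC))
p=[.46879,.28464,.04184]
print((1.56*proj(c,T(p,[[-.108,-.042,.135],[.108,-.042,.135],[.108,.042,.135],[-.108,.042,.135],[.137,.034,.129]]))).round(1).tolist())
E
```

```text
0.4974550846493207 [-0.921635    0.37499856 -6.73491636]
t 16.7 tcp [0.4672 0.2861 0.1909] yaw 2.79 dr [-0.05 -0.02  0.39] tr [-0.0016  0.0016  0.0409]
[[174.5, 410.6], [646.0, 411.6], [673.0, 228.5], [150.1, 227.4], [730.9, 245.2]]
```

View pics/w6.png

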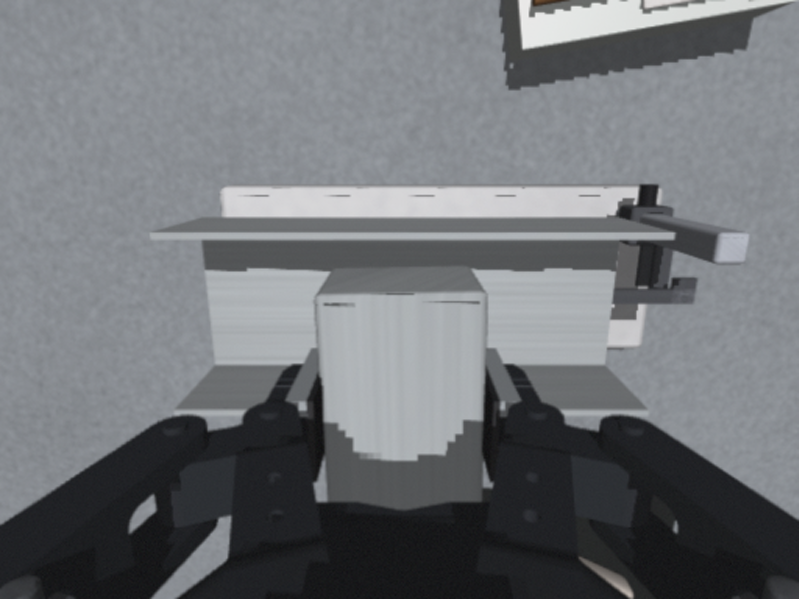

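```bash
python3 - <<'E'
from h import *
c=load("w6.json");s=manip.sense()
g=lambda l,z:ray(c,np.array(l)/1.56,z)
print("bar +y end top",((g([[325,294],[475,294]],.218)-s["tcp_pos"])@s["orientation"]).round(4))
A=g([[152,233],[675,233]],.135);B=g([[178,413],[647,413]],.135);print(A.round(4),B.round(4))
m=(A+B)/2;print("pan centre",m.mean(0).round(4),"yaw",np.degrees(np.arctan2(*(A[1]-A[0])[1::-1])),np.degrees(np.arctan2(*(B[1]-B[0])[1::-1])),"width",np.linalg.norm(A-B,axis=1))
move(m.mean(0)+[0,0,-.135+.15],2.6)
E
```

```text
bar +y end top [[ 0.0355 -0.0214 -0.0271]
 [ 0.0353  0.0164 -0.0271]]
[[0.3597 0.3198 0.135 ]
 [0.5761 0.3293 0.135 ]] [[0.3641 0.237  0.135 ]
 [0.579  0.2465 0.135 ]]
pan centre [0.4697 0.2831 0.135 ] yaw 2.5129588878003677 2.5378095076072587 width [0.08294429 0.08285051]
t 16.7 tcp [0.4672 0.2861 0.1909] yaw 2.79 dr [-0.05 -0.02  0.19] tr [-0.0031  0.0024  0.0409]
```

jog_arm:
  dr:
    - [0, 0, 0.2]
    - [0, 0, 0.2]
    - [0, 0, 0.2]
    - [0, 0, 0.2]
    - [0, 0, 0.2]
  translation:
    - [-0.0045, 0.0025, 0]
    - [-0.0045, 0.0025, 0.01]
    - [-0.0045, 0.0025, 0.022]
    - [-0.0045, 0.0025, 0.033]
    - [-0.0045, 0.0025, 0.041]
  grip: [-1, -1, -1, -1, -1]

```text
t: 17.2
tcp_pos: [0.4709, 0.2781, 0.1484]
orientation: [[-0.044, 0.999, -0.001], [0.999, 0.044, -0.001], [-0.001, -0.001, -1.0]]
contact_force: [-0.8, -0.1, -7.1]
grip_width: 0.5
grip_force: 84.0
```

jog_arm:
  dr:
    - [0, 0, 0]
    - [0, 0, 0]
    - [0, 0, 0]
    - [0, 0, 0]
    - [0, 0, 0]
  translation:
    - [0, 0, 0.01]
    - [0, 0, 0.02]
    - [0, 0, 0.03]
    - [0, 0, 0.04]
    - [0, 0, 0.048]
  grip: [-1, -1, -1, -1, -1]

```text
t: 17.7
tcp_pos: [0.4713, 0.2787, 0.1011]
orientation: [[-0.044, 0.999, -0.0], [0.999, 0.044, -0.0], [-0.0, -0.0, -1.0]]
contact_force: [0.4, -0.6, -6.9]
grip_width: 0.498
grip_force: 84.0
```

jog_arm:
  dr:
    - [0, 0, 0]
    - [0, 0, 0]
    - [0, 0, 0]
    - [0, 0, 0]
    - [0, 0, 0]
  translation:
    - [0.0025, 0, 0]
    - [0.0025, 0, 0.003]
    - [0.0025, 0, 0.007]
    - [0.0025, 0, 0.012]
    - [0.0025, 0, 0.016]
  grip: [-1, -1, -1, -1, -1]

```text
t: 18.2
tcp_pos: [0.4716, 0.2815, 0.086]
orientation: [[-0.044, 0.999, 0.001], [0.999, 0.044, 0.001], [0.001, 0.001, -1.0]]
contact_force: [-0.2, 0.4, -5.2]
grip_width: 0.501
grip_force: 84.0
```

jog_arm:
  dr:
    - [0, 0, 0]
    - [0, 0, 0]
    - [0, 0, 0]
    - [0, 0, 0]
    - [0, 0, 0]
  translation:
    - [0, 0, 0.004]
    - [0, 0, 0.008]
    - [0, 0, 0.012]
    - [0, 0, 0.016]
    - [0, 0, 0.019]
  grip: [-1, -1, -1, -1, -1]

```text
t: 18.7
tcp_pos: [0.4716, 0.2815, 0.0671]
orientation: [[-0.044, 0.999, 0.0], [0.999, 0.044, 0.0], [0.0, 0.001, -1.0]]
contact_force: [0.4, 0.8, -0.6]
grip_width: 0.503
grip_force: 84.6
```

jog_arm:
  dr:
    - [0, 0, 0]
    - [0, 0, 0]
    - [0, 0, 0]
    - [0, 0, 0]
    - [0, 0, 0]
  translation:
    - [0, 0, 0.002]
    - [0, 0, 0.004]
    - [0, 0, 0.006]
    - [0, 0, 0.007]
    - [0, 0, 0.007]
  grip: [-1, -1, -1, -1, -1]

```text
t: 19.2
tcp_pos: [0.4716, 0.2815, 0.0602]
orientation: [[-0.044, 0.999, 0.001], [0.999, 0.044, 0.0], [0.0, 0.001, -1.0]]
contact_force: [2.0, 1.1, 0.4]
grip_width: 0.493
grip_force: 84.7
```

jog_arm:
  dr:
    - [0, 0, 0]
    - [0, 0, 0]
    - [0, 0, 0]
    - [0, 0, 0]
    - [0, 0, 0]
  translation:
    - [0, 0, 0]
    - [0, 0, 0]
    - [0, 0, 0]
    - [0, 0, 0]
    - [0, 0, 0]
  grip: [-1, -1, -1, -1, -1]

```text
t: 19.7
tcp_pos: [0.4716, 0.2815, 0.0603]
orientation: [[-0.044, 0.999, 0.001], [0.999, 0.044, 0.0], [0.0, 0.001, -1.0]]
contact_force: [1.3, 2.1, -0.8]
grip_width: 0.5
grip_force: 84.7
```

jog_arm:
  dr:
    - [0, 0, 0]
    - [0, 0, 0]
    - [0, 0, 0]
    - [0, 0, 0]
    - [0, 0, 0]
  translation:
    - [0, 0, 0.001]
    - [0, 0, 0.001]
    - [0, 0, 0.001]
    - [0, 0, 0.001]
    - [0, 0, 0.001]
  grip: [-1, 0.1, 0.2, 0.3, 0.4]

```text
t: 20.2
tcp_pos: [0.4712, 0.2812, 0.059]
orientation: [[-0.044, 0.999, -0.0], [0.999, 0.044, -0.0], [-0.0, -0.0, -1.0]]
contact_force: [-0.6, -0.3, 1.3]
grip_width: 0.699
grip_force: 0.0
```

jog_arm:
  dr:
    - [0, 0, 0]
    - [0, 0, 0]
    - [0, 0, 0]
    - [0, 0, 0]
    - [0, 0, 0]
  translation:
    - [0, 0, -0.01]
    - [0, 0, -0.04]
    - [0, 0, -0.08]
    - [0, 0, -0.12]
    - [0, 0, -0.16]
  grip: [0.5, 0.5, 0.5, 0.5, 0.5]

```text
t: 20.7
tcp_pos: [0.4712, 0.281, 0.2216]
orientation: [[-0.044, 0.999, 0.0], [0.999, 0.044, 0.0], [0.0, 0.001, -1.0]]
contact_force: [1.1, 0.1, -0.2]
grip_width: 0.753
grip_force: 0.0
```

```bash
python3 - <<'E'
from h import *
s=manip.sense();print(s["joints"].round(1));move([.40,.28,.33],90)
E
```

```text
[-53.3   9.5  20.   97.3  -3.4  73.7 -30.2]
t 20.7 tcp [0.4712 0.281  0.2216] yaw 2.5 dr [ 4.00e-02  0.00e+00 -8.75e+01] tr [ 0.0022 -0.0711 -0.1084]
```

jog_arm:
  dr:
    - [0, 0, -8.5]
    - [0, 0, -17]
    - [0, 0, -25.5]
    - [0, 0, -34]
    - [0, 0, -42.5]
  translation:
    - [0, 0, -0.01]
    - [0, 0.01, -0.02]
    - [0, 0.02, -0.03]
    - [0, 0.03, -0.03]
    - [0.003, 0.03, -0.03]
  grip: [0.5, 0.5, 0.5, 0.5, 0.5]

```text
t: 21.2
tcp_pos: [0.5024, 0.2848, 0.2502]
orientation: [[-0.71, 0.704, 0.001], [0.704, 0.71, 0.0], [-0.001, 0.001, -1.0]]
contact_force: [-1.0, -0.2, 0.7]
grip_width: 0.746
grip_force: 0.0
```

jog_arm:
  dr:
    - [0, 0, -8.5]
    - [0, 0, -17]
    - [0, 0, -25.5]
    - [0, 0, -34]
    - [0, 0, -45]
  translation:
    - [0, 0, 0]
    - [0, 0, 0]
    - [0, 0, 0]
    - [0, 0, 0]
    - [0, 0, 0]
  grip: [0.5, 0.5, 0.5, 0.5, 0.5]

```text
t: 21.7
tcp_pos: [0.5012, 0.2854, 0.2499]
orientation: [[-0.999, 0.036, 0.0], [0.036, 0.999, 0.0], [-0.0, 0.0, -1.0]]
contact_force: [0.2, -0.3, -0.1]
grip_width: 0.749
grip_force: 0.0
```

jog_arm:
  dr:
    - [0, -7, 0]
    - [0, -14, 0]
    - [0, -21, 0]
    - [0, -28, 0]
    - [0, -35, 0]
  translation:
    - [0, 0, 0]
    - [0, 0, 0.01]
    - [0, 0, 0.02]
    - [0, 0, 0.03]
    - [0, 0, 0.03]
  grip: [0.5, 0.5, 0.5, 0.5, 0.5]

```text
t: 22.2
tcp_pos: [0.5007, 0.2857, 0.2194]
orientation: [[-0.816, 0.041, 0.577], [0.034, 0.999, -0.022], [-0.577, 0.002, -0.816]]
contact_force: [2.4, -1.9, -0.8]
grip_width: 0.752
grip_force: 0.0
```

```bash
python3 - <<'E'
from h import *
eyes.capture("wrist");c=eyes.get_calibration("wrist");im=eyes.capture("wrist")
s=manip.sense();print(s["tcp_pos"],s["orientation"].round(2))
json.dump({k:np.array(v).tolist() for k,v in c.items()},open("w7.json","w"));cv2.imwrite("w7.png",im[:,:,::-1])
p=[.4697,.2831,.0440]
u=proj(c,T(p,[[.146,0,.0505],[.146,0,.0505+.0065],[.146,0,.044],[.146,0,.0425],[.146,0,.0585]]));print(u.round(1).tolist())
x,y=(u[0]-[35,35]).astype(int)
a=cv2.resize(im[y:y+60,x:x+55,::-1],None,fx=9,fy=9,interpolation=cv2.INTER_CUBIC)
b=cv2.resize(im[:,:,::-1],(300,225),interpolation=cv2.INTER_AREA)
o=np.zeros((540,800,3),np.uint8);o[:,:495]=a;o[:225,500:]=b
t=eyes.capture("top");o[235:535,500:]=cv2.resize(t[150:250,210:310,::-1],(300,300),interpolation=cv2.INTER_CUBIC)
cv2.imwrite("pics/w7c.png",cv2.convertScaleAbs(o,alpha=1.3));print(x,y)
E
```

```text
[0.49878957 0.28568493 0.21796779] [[-0.82  0.04  0.57]
 [ 0.03  1.   -0.02]
 [-0.58 -0.   -0.82]]
[[265.3, 159.2], [265.4, 163.4], [265.2, 155.1], [265.2, 154.2], [265.4, 164.4]]
230 124
```

View pics/w7c.png

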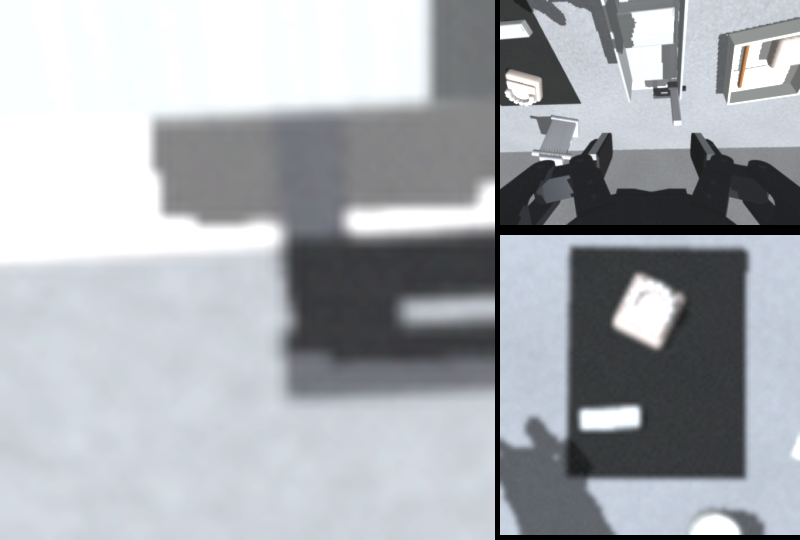

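```bash
python3 - <<'E'
from h import *
c=load("w7.json");im=cv2.imread("w7.png",0)
p=[.4697,.2831,.0440]
for z in (.0585,.0505,.0425):
    q=[proj(c,T(p,[x,0,z+d]))[0,1].round(1) for x,d in((.139,-.0015),(.139,.0015),(.153,.0015))]
    print("blade",z,q,"fork prongs near(.143) lo/hi inner, far(.149) hi outer",[proj(c,T(p,[x,.01,z+d]))[0,1].round(1) for x,d in((.143,-.0095),(.143,-.0065),(.149,-.0065),(.143,.0065),(.143,.0095),(.149,.0095))])
print("cols x",list(range(258,286)))
for y in range(144,172): print(y,im[y,258:286].tolist())
E
```

```text
blade 0.0585 [np.float64(159.1), np.float64(161.0), np.float64(169.5)] fork prongs near(.143) lo/hi inner, far(.149) hi outer [np.float64(155.9), np.float64(157.8), np.float64(161.5), np.float64(166.3), np.float64(168.3), np.float64(172.0)]
blade 0.0505 [np.float64(153.9), np.float64(155.8), np.float64(164.4)] fork prongs near(.143) lo/hi inner, far(.149) hi outer [np.float64(150.9), np.float64(152.8), np.float64(156.5), np.float64(161.0), np.float64(163.0), np.float64(166.6)]
blade 0.0425 [np.float64(148.9), np.float64(150.8), np.float64(159.4)] fork prongs near(.143) lo/hi inner, far(.149) hi outer [np.float64(146.1), np.float64(147.9), np.float64(151.6), np.float64(155.9), np.float64(157.8), np.float64(161.5)]
cols x [258, 259, 260, 261, 262, 263, 264, 265, 266, 267, 268, 269, 270, 271, 272, 273, 274, 275, 276, 277, 278, 279, 280, 281, 282, 283, 284, 285]
144 [101, 101, 97, 90, 88, 91, 90, 92, 92, 91, 96, 99, 101, 100, 100, 100, 102, 101, 102, 103, 102, 103, 104, 102, 108, 141, 168, 141]
145 [102, 101, 97, 92, 90, 89, 89, 91, 91, 92, 96, 102, 102, 101, 101, 100, 102, 103, 102, 103
[... 2708 characters left out ...]
 140, 108, 97, 97, 99, 99, 99, 102, 104, 105, 107, 108, 108, 111, 114, 115, 116, 119, 120, 123, 125, 128, 129, 132, 136]
168 [159, 162, 161, 151, 137, 131, 131, 131, 134, 135, 137, 140, 141, 141, 143, 143, 147, 147, 149, 149, 150, 151, 152, 153, 153, 154, 155, 157]
169 [162, 164, 165, 160, 156, 156, 154, 156, 156, 157, 155, 157, 157, 157, 158, 157, 158, 158, 158, 160, 160, 159, 158, 159, 159, 159, 160, 160]
170 [162, 162, 161, 161, 161, 160, 160, 160, 161, 160, 159, 159, 161, 162, 161, 160, 162, 161, 161, 161, 161, 160, 158, 158, 160, 162, 161, 159]
171 [161, 161, 160, 160, 160, 160, 159, 159, 162, 160, 160, 161, 162, 160, 162, 162, 164, 163, 162, 160, 161, 159, 159, 160, 162, 162, 163, 163]
```

```bash
python3 -c "
from plant import workorder,manip
print(manip.sense()['contact_force'],manip.sense()['t']);print(workorder.sign_off())"
```

```text
[ 0.36803909 -0.74117519  0.62426235] 22.35
the job is handed in; nothing more can be done
None
```

The job is handed in at 22.4 s: bar_thick alone lies flat and crosswise in the pan with the pointer, by the final wrist image and the spring rate, resting between the fork's prongs, bar_narrow is flat on the black mat, and bar_mid was left in the rack; sign-off returned no verdict.

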